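Walk the heating block round to the stop rail

TASK

Walk the heavy aluminium heating block round by pushing at its corners until one of its long sides (either will do) squarely faces the steel stop rail, doing this turning while the block is still clear of the rail. Then push it up until that long side is flush against the rail, with the block not sticking out past either end of the rail. Only push it: do not lift or tip the block, keep off the black knob on its top, and leave the bottle, the vial and the mouse where they stand.

Things in the scene. Friction and masses are not known exactly. Their poses are not given: they have to be found in the camera images.
- block: loose aluminium block, ten round wells in its flat top: 88 (its x) by 156 (its y, the long way) by 36 mm high, 0.6 to 0.95 kg, too wide to grip; 3 to 15 N slides it. Origin: centre of its underside. It starts with an end turned roughly to the rail, on the robot's side, 45 mm or more clear. Pushed square to a long side near one end, it turns about a point just beyond its middle
- knob: black lifting knob fixed on the middle of the block's top, 20 mm across, its top 30 mm above the block's top (66 mm above the bench). Origin: foot of its stem, on the block's top. Not to be touched.
- fence: steel stop rail fixed to the bench beyond the block: 25 (its x) by 280 (its y, the long way) by 30 mm high. Origin: centre of its underside. The block goes against its -x face, which looks roughly to the robot: flush when the block's origin is 56.5 mm from the rail's along the rail's -x, and within the rail's ends while under 62 mm from it along the rail's y
- bottle: brown glass reagent bottle, 68 mm across, 150 mm tall, standing by the left (+y) end of the rail; bystander. Origin: centre of its underside.
- vial: small clear vial with a metal cap, 25 mm across, 72 mm tall, standing to the right (-y) of the block; bystander. Origin: centre of its underside.
- mouse: grey computer mouse, 105 by 60 by 26 mm, lying by the right (-y) end of the rail; bystander. Origin: centre of its underside.
Things that resemble listed ones, but are neither listed nor needed, are in the scene too. Leave any blue or red look-alike of the block alone.

How it is judged:
On the way:
1. the block is turned so that a long side faces the rail, within 7 degrees, while it is still more than 13 mm clear of it (angle between the y axis of block and the y axis of fence, either way round below 0.125 rad and x of block in the frame of fence below -0.07 m), for 0.1 s.
At the end, for the whole second after the job is handed in: the block stands flat and still with a long side against the robot-side face of the rail: within 2.3 degrees of parallel, gap at its middle at most 4.5 mm, and sticking out past an end of the rail by no more than 4 mm (angle between the y axis of block and the y axis of fence, either way round below 0.04 rad and x of block in the frame of fence between -0.061 and -0.05 m and y of block in the frame of fence between -0.066 and 0.066 m and height (world z) of block below 0.004 m and angle between block's own z axis and vertical below 0.04 rad and linear speed of block below 0.01 m/s); the robot touches nothing.
It fails at once if the block is lifted or tipped (6 mm, 6 degrees) (height (world z) of block above 0.006 m or angle between block's own z axis and vertical above 0.1 rad).
It fails at once if the knob is touched (contact force between any of the fingers, the arm and knob above 1 N).
It fails at once if the bottle, vial or mouse is moved more than 15 mm or tipped (distance of any of bottle, vial, mouse from where it was at the start of the episode above 0.015 m or angle between any of bottle, vial, mouse's own z axis and vertical above 0.2 rad).
It also fails if it takes over 72 s, if anything falls off the work surface, if the arm or the gripper's body presses on something with over 40 N, if the wrist force passes 120 N, or if a joint passes its speed limit or range.

ROBOT

A 6-joint arm with a two-finger parallel gripper is mounted at the origin on the work surface. World frame = base frame: x ahead of the robot, y to its left, z up, the work surface at z = 0. Lengths are in m, angles in rad, forces in N, time in s.
With the tool pointing down it reaches from about 0.325 to 0.9 m from the base axis. Payload 6.1 kg.
Tool frame: the origin (TCP) lies on the centre line of the jaws, within the pads' length; the fingertips stand 14 mm ahead of it and the grasp point (between the pads) lies 5 mm behind it; z points along the fingers, y is the line along which they close (so a half turn about z gives the same grasp; the last joint's range is limited). The gripper opens to 87 mm and grips with 3 to 60 N. Pads are 19 mm wide; open, the fingers measure 117 mm over their backs; the gripper's body (75 mm by 190 mm) begins 51 mm behind the grasp point.
Start: joints at [1.14, 0.22, 1.526, -0, 1.395, -0.126], TCP at [0.188, 0.596, 0.237] pointing down, gripper open.
Joint ranges: [-2.98, 2.98], [-0.91, 2.08], [0.09, 2.57], [-1.24, 4.39], [0.2, 2.65], [-2.68, 2.68]. Speed limits (rad/s): [2.57, 2.57, 3.01, 3.14, 3.14, 3.14].

INTERFACE

Orientations are given as a rotation vector (axis times angle).
In Python, from bench import r gives the robot as it stands. Calls block until the motion is done:
- r.move_ptp(position, orientation): joint-space move of the TCP to a pose.
- r.move_l(position, rot=None, velocity=0.15): straight line of the TCP; rot=None keeps the orientation; velocity is the mean speed in m/s.
- r.movej(angles): joint-space move.
- r.gripper_open() and r.grab(grip_force=None): open the fingers fully, or close them until they stop; grip_force is the grip in N (None keeps the last).
- r.wait(seconds).
- r.inverse_kinematics(position, orientation): joint angles nearest the present ones, or None.
- r.observe(): the state.
- r.snapshot(name): name is "side" or "top"; returns a dict with "frame" (400x640x3 uint8, red, green, blue), "fx", "fy", "cx", "cy" (pixels), "camera_from_world" (4x4, takes a point from world to camera coordinates). Camera axes: x right, y up, looking along -z (the intrinsics and any distortion apply to the point x, -y, -z); pixel columns grow to the right and rows downward; lengths in m; the calibration is good to about 2 mm. A picture is of the moment at which its call begins. There is no depth.
A pose or a line that the arm cannot do raises r.MotionError and nothing moves.
- r.finish_job(): hands the job in; it is judged then, once.
The state is a dict: "time_s": time; "q": joint angles; "joint_vel": joint speeds; "tau": joint torques, N m; "tcp_pos": TCP position; "tcp_rot": TCP orientation; "contact_force": force on the tool from outside, world axes, zero at the start; "torque": the same for the moment, N m; "grip_width": opening from 0.0 (shut) to 1.0 (fully open); "grip_force": force on a finger pad.
Only numpy, scipy, OpenCV 4.12 (cv2) and the standard library are available. Lean on these libraries where they do the work, as an engineer would, in place of code of your own. Each camera call takes 0.05 s, during which the arm holds its last target. There are 200 camera calls.

## Working session

There is one attempt and no reset: what is moved stays moved. The work goes in short steps, each a Python script; the robot and the scene stay as the last script left them, time stands still between calls to the robot, and variables do not carry over. Pictures are saved under pics/ and viewed, at most 10 in all, crops included, and the job is handed in when it is done.

```bash
mkdir -p pics; ls; python3 - <<'E'
from bench import r
import cv2,numpy as np
for n in("top","side"):
    s=r.snapshot(n); cv2.imwrite(f"pics/{n}0.png",s["frame"][:,:,::-1]); print(n,{k:np.round(v,4).tolist() for k,v in s.items() if k!="frame"})
o=r.observe();print(o["time_s"],o["tcp_rot"],o["tcp_pos"],o["contact_force"])
E
```

```text
pics
top {'fx': 397.9791, 'fy': 397.9791, 'cx': 321.5596, 'cy': 197.3487, 'camera_from_world': [[0.028, -0.9988, 0.041, -0.0427], [0.9838, 0.0348, 0.1758, -0.5585], [-0.177, 0.0354, 0.9836, -0.8411], [0.0, 0.0, 0.0, 1.0]]}
side {'fx': 421.4575, 'fy': 421.4575, 'cx': 321.3836, 'cy': 193.0329, 'camera_from_world': [[0.9836, -0.18, -0.0056, -0.516], [0.1365, 0.7244, 0.6757, -0.1114], [-0.1176, -0.6654, 0.7371, -0.969], [0.0, 0.0, 0.0, 1.0]]}
0.1 [-4.76793713e-01 -3.10469011e+00  2.63595645e-03] [0.18731778 0.59571671 0.23552831] [0.27234642 0.44748024 0.22841095]
```

View pics/top0.png

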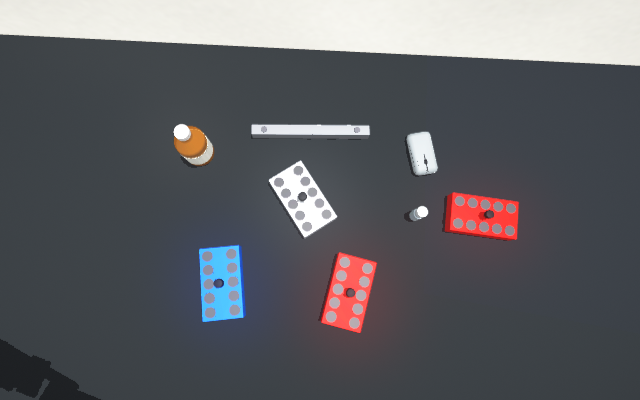

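View pics/side0.png

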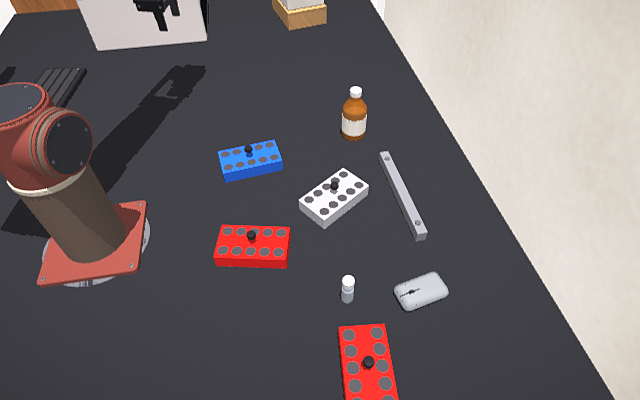

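The aluminium block is the white one at top (303,199) / side (335,195). Look-alikes: the blue block at top (221,284), and red blocks at top (349,292) and (483,216). The rail is at top (310,131), with the bottle at (192,145), vial at (419,213) and mouse at (422,153).

```bash
cat > h.py <<'E'
from bench import r
import cv2,numpy as np
def ray(s,uv):
    M=s["camera_from_world"]; R=M[:3,:3]; c=-R.T@M[:3,3]
    uv=np.atleast_2d(uv).astype(float)
    d=np.c_[(uv[:,0]-s["cx"])/s["fx"],-(uv[:,1]-s["cy"])/s["fy"],-np.ones(len(uv))]@R
    return c,d
def plane(s,uv,z):
    c,d=ray(s,uv); return c+d*((z-c[2])/d[:,2])[:,None]
def tri(s1,p1,s2,p2):
    c1,d1=ray(s1,p1);c2,d2=ray(s2,p2)
    t=np.linalg.lstsq(np.c_[d1[0],-d2[0]],c2-c1,rcond=None)[0]
    a=c1+t[0]*d1[0];b=c2+t[1]*d2[0];return (a+b)/2,np.linalg.norm(a-b)
def pix(s,P):
    M=s["camera_from_world"];q=M[:3,:3]@np.array(P)+M[:3,3]
    return np.array([s["cx"]+s["fx"]*q[0]/-q[2],s["cy"]+s["fy"]*q[1]/q[2]])
def blobs(s,thr):
    g=s["frame"].astype(int); m=((g.min(2)>thr)&(g.max(2)-g.min(2)<40)).astype(np.uint8)
    m=cv2.morphologyEx(m,cv2.MORPH_OPEN,np.ones((2,2),np.uint8))
    return [c for c in cv2.findContours(m,cv2.RETR_EXTERNAL,cv2.CHAIN_APPROX_NONE)[0] if 80<cv2.contourArea(c)<8000]
def rect(P):
    (c,(w,h),a)=cv2.minAreaRect((P[:,:2]*1000).astype(np.float32))
    if w>h: w,h,a=h,w,a-90     # a+90 = direction of long side
    return np.array(c)/1000,w,h,(a+90)%180   # deg of long axis in world xy
def block(s,thr=190,z=0.036,near=None):
    out=[]
    for c in blobs(s,thr):
        P=plane(s,cv2.convexHull(c)[:,0],z);R=rect(P)
        if 70<R[1]<110 and 135<R[2]<180: out.append(R)
    return out
E
python3 - <<'E'
from h import *
T=r.snapshot("top");S=r.snapshot("side")
for n,s in(("top",T),("side",S)):
  for thr in(110,150,190,225):
    for c in blobs(s,thr):
      x,y,w,h=cv2.boundingRect(c)
      if y<70 or x<250: continue
      R=rect(plane(s,cv2.convexHull(c)[:,0],.036)); print(n,thr,(x,y,w,h),np.round(R[0],4),np.round(R[1:],1))
t=T["frame"][90:260,150:460,::-1];cv2.imwrite("pics/c1.png",cv2.resize(t,None,fx=2.5,fy=2.5,interpolation=cv2.INTER_CUBIC))
E
```

```text
top 110 (411, 207, 19, 15) [ 0.532  -0.2501] [ 26.3  44.3 117.8]
top 110 (270, 162, 68, 77) [0.5566 0.0157] [ 89.7 159.1  34.3]
top 110 (408, 133, 31, 43) [ 0.6744 -0.26  ] [ 58.9 102.6  11.4]
top 110 (252, 125, 119, 11) [0.7217 0.0029] [ 24.7 277.1  92.4]
top 150 (416, 207, 13, 13) [ 0.5354 -0.2571] [ 25.3  28.4 113.2]
top 150 (270, 162, 68, 76) [0.5572 0.0162] [ 88.4 157.2  34.2]
top 150 (409, 133, 29, 43) [ 0.6749 -0.2611] [ 55.3 100.6  11.5]
top 150 (252, 126, 119, 10) [0.7205 0.0028] [ 22.2 276.6  92.4]
top 190 (418, 207, 11, 11) [ 0.5363 -0.2584] [23.1 23.4 91.9]
top 190 (270, 162, 68, 76) [0.5571 0.016 ] [ 87.7 155.7  34.2]
top 190 (410, 133, 28, 41) [ 0.6766 -0.2624] [51.7 96.7 12.6]
top 190 (265, 126, 105, 10) [ 0.7211 -0.0112] [ 22.2 244.3  92.4]
top 225 (270, 163, 67, 75) [0.5568 0.0161] [ 86.9 154.4  34.3]
top 225 (413, 135, 23, 37) [ 0.6772 -0.263 ] [44.4 87.8  9.9]
top 225 (266, 126, 104, 10) [ 0.7221 -0.0123] [ 22.1 241.8  91.8]
side 110 (343, 276, 13, 28) [ 0.5361 -0.2459] [24.4 61.  77.6]
side 110 (395, 273, 55, 39) [ 0.6773 -0.2771] [ 59.9 103.4  11.3]
side 110 (300
[... 364 characters left out ...]
6]
side 150 (300, 169, 70, 61) [0.5593 0.0026] [105.9 172.5  34.2]
side 150 (381, 152, 47, 83) [ 0.7239 -0.0041] [ 23.8 277.2  92. ]
side 150 (343, 118, 24, 19) [0.665  0.2516] [66.2 79.4 75.5]
side 150 (351, 87, 12, 12) [0.7114 0.4154] [34.3 59.6 76.9]
side 190 (343, 276, 13, 12) [ 0.5399 -0.2287] [24.4 25.5 77.6]
side 190 (399, 274, 49, 33) [ 0.6811 -0.2735] [51.6 92.4  9.7]
side 190 (300, 169, 70, 52) [0.5608 0.0139] [ 88.2 156.   34.1]
side 190 (386, 160, 36, 66) [ 0.7238 -0.0065] [ 22.  216.   91.9]
side 190 (347, 120, 20, 17) [0.6711 0.2473] [54.5 72.4 77.3]
side 225 (343, 276, 13, 11) [ 0.54   -0.2276] [ 23.1  24.4 169.4]
side 225 (300, 169, 69, 52) [0.5606 0.0143] [ 87.4 155.8  34.2]
```

View pics/c1.png

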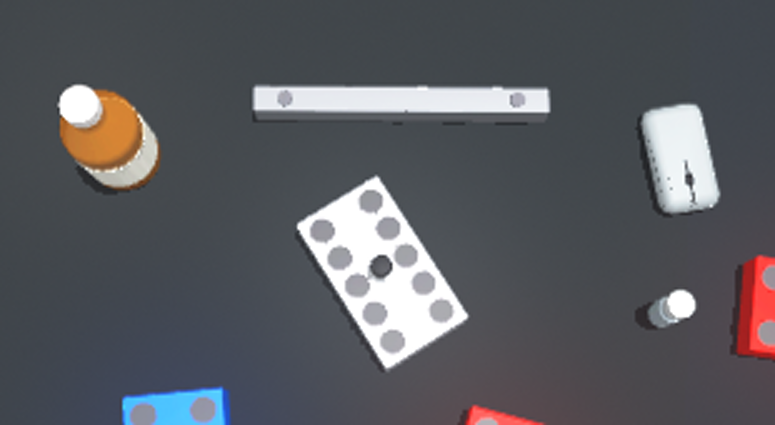

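The crop confirms the choice: a white block with ten wells and a knob, clear of the rail. Both views agree at z=0.036: block about (0.559,0.015), long axis 34°, rail about 92°. It needs about +58°, so I'll push the left long side near its lower end along an arc.

```bash
cat >> h.py <<'E'
def d2(a): a=np.deg2rad(a); return np.array([np.cos(a),np.sin(a)])
def down(psi,flip=0):
    f=np.deg2rad((psi+90)/2+90*flip); return np.pi*np.array([np.cos(f),np.sin(f),0])
def look():
    for n in("top","side"):
        s=r.snapshot(n)
        for R in block(s): print(n,np.round(R[0],4),np.round(R[1:],1))
    o=r.observe();print("t",round(o["time_s"],1),np.round(o["tcp_pos"],4),np.round(o["contact_force"],1))
def arc(c,th,turn,flip,a=.06,b=.03,off=.0095,z=.022,step=8,stand=.02,pre=True):
    """push left long side at -a from centre, turning by `turn` deg about c+b*u"""
    cor=c+b*d2(th)
    def tcp(t,g): u=d2(t); n=np.array([u[1],-u[0]]); return cor-(a+b)*u-(.044+off+g)*n
    p=tcp(th,stand)
    if pre: r.move_ptp([*p,.2],down(th,flip)); 
    r.move_l([*p,z],down(th,flip),.2)
    r.move_l([*tcp(th,.003),z],None,.06)
    k=max(1,round(turn/step)); m=0
    for t in np.linspace(th,th+turn,k+1)[1:]:
        r.move_l([*tcp(t,0),z],down(t,flip),.06); m=max(m,np.linalg.norm(r.observe()["contact_force"][:2]))
    print("maxF",m)
    q=r.observe()["tcp_pos"]; u=d2(th+turn); n=np.array([u[1],-u[0]])
    r.move_l([*(q[:2]-.02*n),z],None,.1); r.move_l([*(q[:2]-.02*n),.2],None,.25)
E
python3 - <<'E'
from h import *
for f in(0,1):
  for psi in(34,92,-88):
    q=r.inverse_kinematics([.48,.02,.05],down(psi,f)); print(f,psi,None if q is None else np.round(q,2))
r.grab(10)
import sys
fl=min((0,1),key=lambda f:max(9 if q is None else abs(q[5]) for q in [r.inverse_kinematics([.48,.02,.05],down(p,f)) for p in(34,92)]))
print("flip",fl)
arc(np.array([.559,.015]),34.2,30,fl); look()
E
```

```text
0 34 [-0.12  0.1   2.04 -0.    1.   -0.72]
0 92 [-0.12  0.1   2.04  0.    1.   -1.73]
0 -88 [-0.12  0.1   2.04 -0.    1.    1.41]
1 34 [-0.12  0.1   2.04  0.    1.    2.43]
1 92 [-0.12  0.1   2.04  0.    1.    1.41]
1 -88 [-0.12  0.1   2.04  0.    1.   -1.73]
flip 0
maxF 0.7067828570032729
side [ 0.5761 -0.0013] [ 87.1 156.8  62.7]
t 8.3 [ 0.4772 -0.0167  0.1978] [ 0.3 -0.   0.1]
```

```bash
python3 - <<'E'
from h import *
arc(np.array([.575,0]),62.7,30,0); look()
r.move_ptp([.42,.1,.25],down(92)); look()
T=r.snapshot("top");S=r.snapshot("side")
for n,s in(("top",T),("side",S)):
  for thr in (130,150,170):
   for c in blobs(s,thr):
    R=rect(plane(s,cv2.convexHull(c)[:,0],.030))
    if R[2]>230 and R[1]<40: print(n,thr,"rail",np.round(R[0],4),np.round(R[1:],1))
cv2.imwrite("pics/c2.png",T["frame"][:,:,::-1])
E
```

```text
maxF 1.2716073863603536
side [ 0.596 -0.007] [ 87.1 155.9  90.9]
t 12.9 [ 0.518  -0.066   0.1976] [-1.  -0.6 -0.9]
top [ 0.5923 -0.0038] [ 87.6 153.9  91. ]
side [ 0.596  -0.0062] [ 87.2 157.3  91. ]
t 13.8 [0.4204 0.099  0.2493] [ 0.5  0.2 -0.2]
top 130 rail [0.7239 0.0029] [ 24.8 279.   92.4]
top 150 rail [0.7227 0.0028] [ 22.4 278.4  92.4]
top 170 rail [ 0.7233 -0.0123] [ 22.3 248.1  92.4]
side 130 rail [0.7262 0.0011] [ 24.5 280.7  92. ]
side 150 rail [0.7264 0.0012] [ 24.1 279.4  91.9]
side 170 rail [ 0.7268 -0.0131] [ 23.1 248.8  92. ]
```

View pics/c2.png

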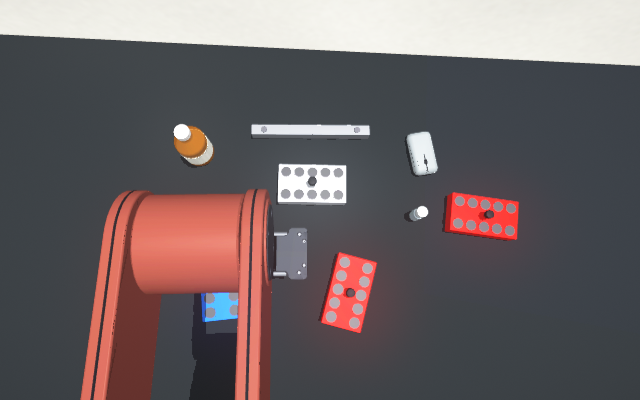

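The picture shows the block at (312,184) square to the rail at (310,131), and well clear of it. The bystanders have not moved. Now I'll open the fingers and push with both tips, square to the rail.

```bash
python3 - <<'E'
from h import *
a=92.1; u=d2(a); n=np.array([u[1],-u[0]])
rail=np.array([.725,.002]); c=np.array([.594,-.0045])
y=(c-rail)@u
P=lambda x:[*(rail+n*x+u*y),.022]   # TCP at x along the rail normal
x0=(c-rail)@n-.0535-.022
p=P(x0); r.move_ptp([*p[:2],.2],down(a)); r.gripper_open(); r.move_l(p,None,.2)
r.move_l(P(-.0565-.0535-.008),None,.05)
x=-.0565-.0535-.008
for i in range(10):
    x+=.0015; r.move_l(P(x),None,.02); f=r.observe()["contact_force"]@[*n,0]
    print(round(x+.11,4),np.round(f,1),np.round((r.observe()["tcp_pos"][:2]-rail)@n+.11,4))
    if abs(f)>20: break
look()
E
```

```text
-0.0065 -3.5 -0.0063
-0.005 -2.0 -0.0047
-0.0035 -2.1 -0.0032
-0.002 -3.0 -0.0018
-0.0005 -7.0 -0.0015
0.001 -12.4 -0.0015
0.0025 -18.1 -0.0014
0.004 -23.1 -0.0014
t 21.1 [ 0.6137 -0.0036  0.0212] [-23.2  -0.8  16.8]
```

```bash
python3 - <<'E'
from h import *
a=92.1; u=d2(a); n=np.array([u[1],-u[0]])
q=r.observe()["tcp_pos"][:2]-.03*n
r.move_l([*q,.022],None,.05); r.move_l([*q,.2],None,.2); r.move_ptp([.40,.15,.28],down(a)); r.wait(.5)
for n_ in("top","side"):
    s=r.snapshot(n_); f=s["frame"]
    cv2.imwrite(f"pics/e_{n_}.png",cv2.resize(f[90:260,150:460,::-1] if n_=="top" else f[100:320,260:480,::-1],None,fx=2.5,fy=2.5))
    for thr in(190,225,240):
      for R in block(s,thr): print(n_,thr,np.round(R[0],4),np.round(R[1:],1))
print(r.observe()["time_s"])
E
```

```text
top 240 [ 6.683e-01 -6.000e-04] [ 88.4 153.5  91.3]
side 225 [ 0.6701 -0.0028] [ 86.9 156.3  91.9]
side 240 [ 0.6701 -0.0024] [ 86.4 155.5  92. ]
24.625
```

View pics/e_top.png

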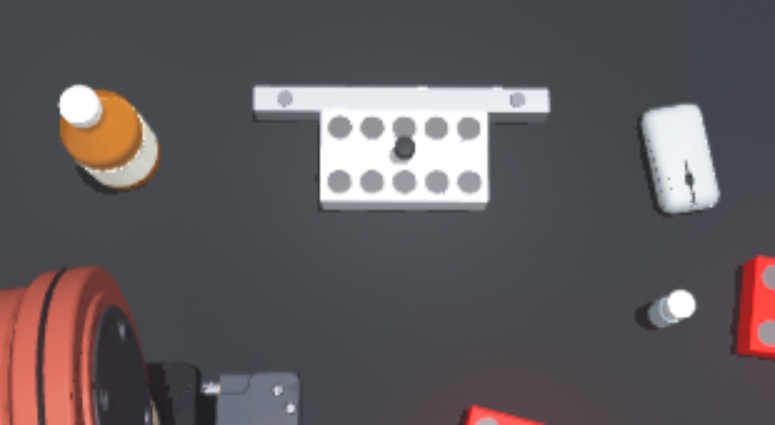

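View pics/e_side.png

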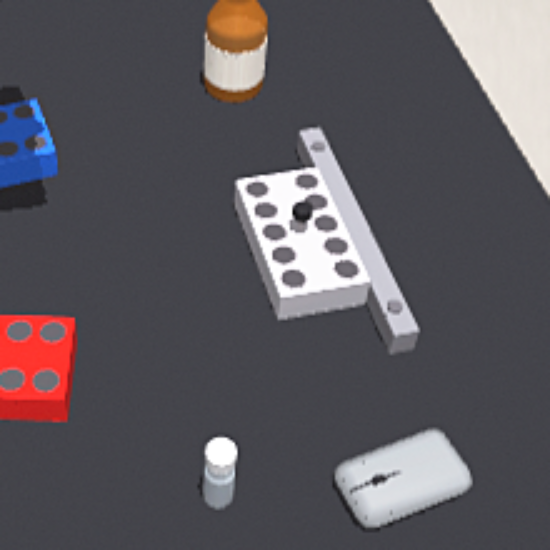

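Both views show the block flush against the rail (crop top, block at (404,155)), parallel to it at about 92°, and near its middle. The bystanders are where they were and the arm is clear of everything.

```bash
python3 -c "
from bench import r
print(r.finish_job())"
```

```text
the job is handed in; nothing more can be done
None
```

I turned the block square to the rail while it was still well clear, pushed it flush near the rail's middle, and handed the job in at about 25 s; no verdict came back.

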